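# Set out the decanting station on the cellar's tasting table

## Task

Set out the decanting station: stand the small wine bottle centred on the round cork coaster and the white carafe centred on the square dark mat, set the pale wooden block squarely in the middle of the board halfway between the two, put the candle upright on top of the block at its centre, and stand the bottle stopper, head down as it stands now, in the small steel dish. Leave the wine glass standing where it is, and let go of everything.

Things in the scene. Friction and masses are not known exactly. Their poses are not given: they have to be found in the camera images.
- bottle: small (split-size) dark green glass wine bottle standing upright, loose, about 0.36 kg, 180 mm tall; body 48 mm in diameter up to 105 mm, sloping shoulder up to 130 mm, then a straight neck 25 mm in diameter up to the top, with a paper label and dark cap. Origin at the centre of its underside, z up along its axis
- carafe: small white stoneware carafe standing upright, loose, about 0.32 kg, 140 mm tall; belly 72 mm in diameter from 20 to 55 mm (foot 60 mm), narrowing up to 95 mm, then a straight neck 32 mm in diameter from 95 to 132 mm, flaring to a lip 44 mm across at the top. Origin at the centre of its underside, z up
- block: plain pale wooden block, loose, about 0.11 kg, 60 x 60 mm and 45 mm high, turned up to 0.6 rad. Origin at the centre of its underside, z up, x and y square to its sides
- candle: low round brass tea-light holder with a white candle in it, loose, about 0.12 kg, 50 mm in diameter (foot 42 mm), 36 mm high plus a thin black wick. Origin at the centre of its underside, z up
- stopper: bottle stopper, loose, about 25 g, standing head down: pale wooden head 34 mm in diameter and 14 mm high below, cork shank 22 mm in diameter and 30 mm long pointing up, 44 mm high in all. Origin at the centre of the underside of the head, z up along the shank
- board: pale wooden board fixed on the table, 130 mm (its x) by 380 mm (its y, roughly left-right), 10 mm thick, turned up to 0.25 rad. Origin at the centre of its underside; z up. The coaster and the mat lie on it, 130 mm either side of its centre along its y, in either order
- coaster: round cork coaster fixed on the board, 90 mm in diameter, 6 mm thick; its top is 16 mm above the table. Origin at the centre of its underside, 10 mm above the table
- mat: square dark metal mat fixed on the board, 90 x 90 mm, 6 mm thick; its top is 16 mm above the table. Origin at the centre of its underside, 10 mm above the table
- dish: small round shallow steel dish fixed on the table at the left or right of the board, 94 mm across its rim, rim 10 mm high and 3 mm thick, inner floor 82 mm across and 4 mm above the table. Origin at the centre of its underside
- glass: clear stemmed tasting glass standing upright, loose, 155 mm tall, foot 64 mm and bowl 62 mm in diameter, at the other side of the board from the dish; not to be moved. Origin at the centre of its underside, z up
Not all that is in view belongs to the job. There is more than one size of the candle; the job needs the smallest.

How it is judged:
By the outcome, as a careful person would: the job done as asked, in the order asked, and still so for the second after the job is handed in, with the robot touching nothing.
It also fails if it takes over 115 s, if anything falls off the work surface, if the arm or the gripper's body presses on something with over 40 N, if the wrist force passes 120 N, or if a joint passes its speed limit or range.

## Robot

A 6-joint arm with a two-finger parallel gripper is mounted at the origin on the work surface. World frame = base frame: x ahead of the robot, y to its left, z up, the work surface at z = 0. Lengths are in mm, angles in rad, forces in N, time in s.
With the tool pointing down it reaches from about 300 to 750 mm from the base axis. Payload 8.5 kg.
Tool frame: the origin (TCP) lies midway between the tips of the shut fingers; the grasp point (between the pads) lies behind it (manip.pinch_z is the z of the grasp point in the tool frame, in mm); z points along the fingers, y is the line along which they close (so a half turn about z gives the same grasp; the last joint's range is limited). The gripper opens to 85 mm and grips with 20 to 120 N. Pads are 22 mm wide; open, the fingers measure 114 mm over their backs; the gripper's body (76 mm by 85 mm) begins 54 mm behind the grasp point. The pads swing forward as they close: fully open they stand 13 mm farther back than shut.
Start: joints at [-1.522, 0.381, 1.297, -0, 1.464, -0.215], TCP at [143.408, -530.956, 231.322] pointing down, gripper open.
Joint ranges: [-3.11, 3.11], [-0.89, 2.33], [0.22, 2.48], [-1.42, 4.56], [0.17, 2.85], [-2.88, 2.88]. Speed limits (rad/s): [2.39, 2.39, 3.14, 3.14, 3.14, 3.14].

## Interface

Orientations are given as a 3x3 rotation matrix whose columns are the frame's x, y, z axes.
In Python, from plant import manip gives the robot as it stands. The module is installed in compiled form; this text tells all that it offers. Calls block until the motion is done:
- manip.move_ptp(position, orientation): joint-space move of the TCP to a pose.
- manip.movel(position, velocity=150, rotation=None, force_limit=None): straight line of the TCP; rotation=None keeps the orientation; velocity is the mean speed in mm/s. With force_limit (N) it stops when the force on the tool has changed by that much, and returns True; else False.
- manip.goto_joints(angles): joint-space move.
- manip.set_gripper(opening, grasp_force=None): opening from 0.0 (shut) to 1.0 (fully open); grasp_force is the grip in N (None keeps the last); returns when the fingers have stopped.
- manip.wait(seconds).
- manip.ik(position, orientation): joint angles nearest the present ones, or None.
- manip.read_state(): the state.
- manip.get_image(name): name is "side" or "top"; returns the picture (384x512x3 uint8, red, green, blue); there is no depth.
- manip.calibration(name): a dict with "vfov" (degrees; the focal length in pixels is half the picture's height over the tangent of half this angle, whatever the lens; pixels are square), "cx", "cy" (the principal point, pixels), "rvec" (rotation vector, rad) and "tvec" (3), from world to camera coordinates, as OpenCV has them. Camera axes: x right, y down, z forward; pixel columns grow to the right and rows downward; lengths in mm; the calibration is good to about 2 mm. A picture is of the moment at which its call begins. calibration takes no time and is no camera call.
A pose or a line that the arm cannot do raises manip.IKError and nothing moves.
- manip.job_done(): hands the job in; it is judged then, once.
The state is a dict: "time": time; "q": joint angles; "joint_vel": joint speeds; "joint_torque": joint torques, N m; "tool_pos": TCP position; "ee_rot": TCP orientation; "ft_force": force on the tool from outside, world axes, zero at the start; "wrist_torque": the same for the moment, N m; "grip_width": opening from 0.0 (shut) to 1.0 (fully open); "grasp_force": force on a finger pad.
Only numpy, scipy, OpenCV 4.12 (cv2) and the standard library are available. Lean on these libraries where they do the work, as an engineer would, in place of code of your own. Each camera call takes 0.05 s, during which the arm holds its last target. There are 200 camera calls.

## Working session

There is one attempt and no reset: what is moved stays moved. The work goes in short steps, each a Python script; the robot and the scene stay as the last script left them, time stands still between calls to the robot, and variables do not carry over. Pictures are saved under pics/ and viewed, at most 14 in all, crops included, and the job is handed in when it is done.

```bash
mkdir -p pics; ls
python3 - <<'E'
from plant import manip
import cv2
print(manip.pinch_z, manip.read_state()['time'])
for n in ("side","top"):
    im=manip.get_image(n); cv2.imwrite(f"pics/{n}0.png",im[:,:,::-1]); 
    cv2.imwrite(f"pics/{n}0b.png",cv2.resize(im[:,:,::-1],(800,600),interpolation=cv2.INTER_CUBIC))
    print(n,manip.calibration(n))
E
```

```text
pics
-18.700000000000003 0.0
side {'vfov': 53.162689115330615, 'cx': 255.33268383532683, 'cy': 194.16427637022832, 'rvec': array([ 2.44103534, -0.03234892,  0.01851446]), 'tvec': array([-493.53619964,   51.41480213, 1014.22898883])}
top {'vfov': 50.2861785188526, 'cx': 253.20214132120446, 'cy': 188.36241462812458, 'rvec': array([ 2.16291335, -2.18577986,  0.09567303]), 'tvec': array([ 14.51530401, 494.4643155 , 936.53806461])}
```

View pics/side0b.png

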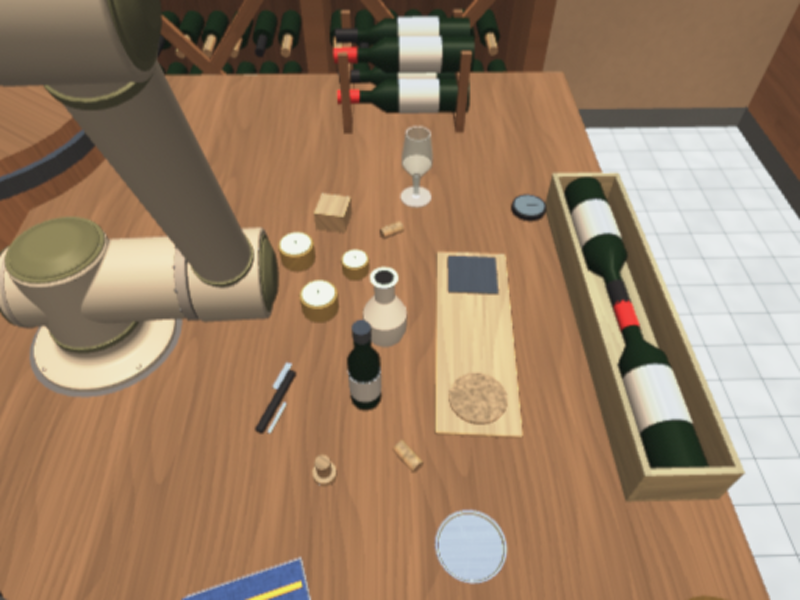

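View pics/top0b.png

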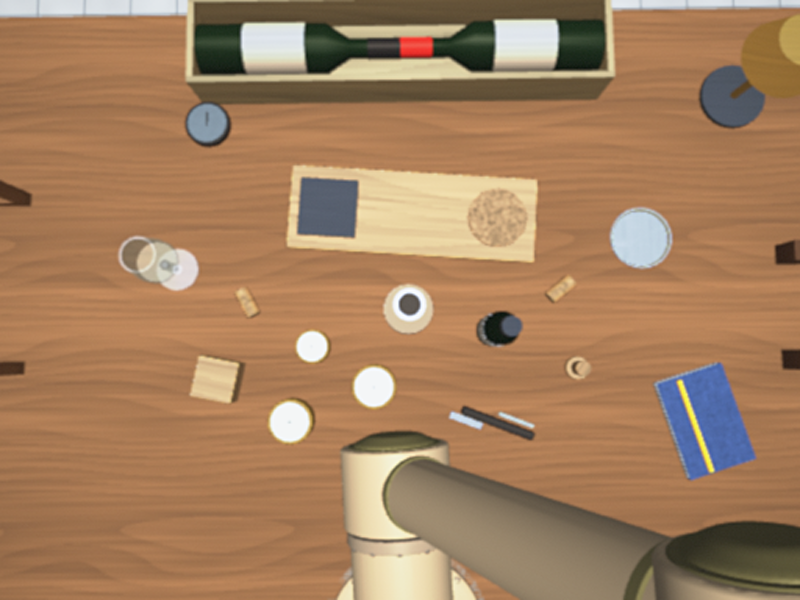

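```bash
cat > vis.py <<'E'
import numpy as np, cv2
S=1.5625
def cam(c):
    f=192/np.tan(np.radians(c['vfov'])/2); K=np.array([[f,0,c['cx']],[0,f,c['cy']],[0,0,1.]])
    R=cv2.Rodrigues(np.array(c['rvec']))[0]; t=np.array(c['tvec']).reshape(3); return K,R,t
def ray(c,p):
    """p Nx2 pixels (original scale) -> origin, unit dirs"""
    K,R,t=cam(c); p=np.atleast_2d(p).astype(float)
    d=np.c_[p,np.ones(len(p))]@np.linalg.inv(K).T@R; return -R.T@t, d/np.linalg.norm(d,axis=1)[:,None]
def plane(c,p,z):
    o,d=ray(c,p); return (o+d*((z-o[2])/d[:,2])[:,None])[:,:2]
def tri(c1,p1,c2,p2):
    o1,d1=ray(c1,p1);o2,d2=ray(c2,p2);d1=d1[0];d2=d2[0]
    s=np.linalg.lstsq(np.c_[d1,-d2],o2-o1,rcond=None)[0]
    a,b=o1+s[0]*d1,o2+s[1]*d2; return (a+b)/2,np.linalg.norm(a-b)
def proj(c,P):
    K,R,t=cam(c); q=(R@np.asarray(P,float)+t); q=K@q; return q[:2]/q[2]
def un(p): return (np.asarray(p,float)+.5)/S-.5
def blob(big,seed,tol):
    m=np.zeros((big.shape[0]+2,big.shape[1]+2),np.uint8)
    cv2.floodFill(big.copy(),m,seed,0,(tol,)*3,(tol,)*3,4|cv2.FLOODFILL_FIXED_RANGE|cv2.FLOODFILL_MASK_ONLY|(255<<8))
    m=m[1:-1,1:-1]; cs,_=cv2.findContours(m,cv2.RETR_EXTERNAL,cv2.CHAIN_APPROX_NONE); return max(cs,key=cv2.contourArea)
E
cat > meas.py <<'E'
from vis import *
from plant import manip
C={n:manip.calibration(n) for n in("side","top")}
B={n:cv2.imread(f"pics/{n}0b.png") for n in C}
F={ # name: top seed, side seed, tol, z
'cap':((511,325),(361,329),22,180),'mouth':((409,304),(384,278),40,140),'block':((215,378),(333,203),28,45),
'candle':((312,346),(355,259),40,36),'stopper':((582,368),(322,462),30,44),'mat':((328,208),(472,274),25,16),
'coaster':((497,217),(478,398),60,16),'dish':((640,238),(470,546),45,4)}
rows=[]
for k,(a,b,tol,z) in F.items():
    ct,cs=blob(B['top'],a,tol),blob(B['side'],b,tol); out=[];cen=[];tiles=[]
    for n,c,s in(('top',ct,a),('side',cs,b)):
        h=cv2.convexHull(c)[:,0]; mm=cv2.moments(h); pc=un((mm['m10']/mm['m00'],mm['m01']/mm['m00'])); cen.append(pc)
        g=plane(C[n],un(h),z).astype(np.float32); r=cv2.minAreaRect(g); M=cv2.moments(g.reshape(-1,1,2))
        out.append((n,np.round([M['m10']/M['m00'],M['m01']/M['m00']],1),'size',np.round(r[1],1),'ang',round(r[2],1)))
        q=B[n].copy(); cv2.drawContours(q,[c],-1,(0,0,255),1)
        x,y=s; w=46; q=cv2.copyMakeBorder(q,w,w,w,w,cv2.BORDER_REPLICATE)[y:y+2*w,x:x+2*w]; tiles.append(cv2.resize(q,(190,190),interpolation=cv2.INTER_NEAREST))
    P,e=tri(C['top'],cen[0],C['side'],cen[1]); print(k,'tri',P.round(1),'gap',round(e,1));[print('   ',*o) for o in out]
    rows.append(cv2.vconcat(tiles))
cv2.imwrite('pics/seg0.png',cv2.resize(cv2.vconcat([cv2.hconcat(rows[:4]),cv2.hconcat(rows[4:])]),(600,600)))
# board: pale wood mask corners
for n,s in(('top',(420,190)),('side',(470,330))):
    c=blob(B[n],s,45); h=cv2.convexHull(c); eps=cv2.approxPolyDP(h,8,True)[:,0]; g=plane(C[n],un(h[:,0]),10).astype(np.float32)
    r=cv2.minAreaRect(g); print('board',n,eps.tolist(),r)
E
python3 meas.py
```

```text
cap tri [ 439.9 -135.3  175. ] gap 0.6
    top [ 440.  -134.3] size [22.4 23.7] ang 88.5
    side [ 439.8 -139.1] size [22.5 32.4] ang 62.4
mouth tri [470.3  -8.5 139.9] gap 2.3
    top [471.5  -8.4] size [25.1 25.1] ang 44.4
    side [469.2  -8.6] size [24.9 24. ] ang 22.9
block tri [368.9 276.2  41.2] gap 2.0
    top [368.2 275. ] size [57.7 47.9] ang 78.6
    side [370.5 272.3] size [57.9 56.5] ang 78.5
candle tri [417.7 133.8  36.9] gap 2.4
    top [419.  134.1] size [42.7 41. ] ang 89.4
    side [416.5 134.8] size [40.4 41.4] ang 88.6
stopper tri [ 381.4 -256.2   34.6] gap 3.6
    top [ 383.4 -253.3] size [32.3 31.1] ang 43.9
    side [ 380.7 -260.8] size [17.6 19.5] ang 88.5
mat tri [630.7 113.3  10.1] gap 2.6
    top [630.9 112.7] size [85.2 85.7] ang 85.9
    side [628.3 109. ] size [86.5 85.5] ang 86.3
coaster tri [503.9  16.7 -27.4] gap 3.8
    top [522.2  15.1] size [1256.6  909.3] ang 89.5
    side [617.  362.6] size [1686.  1731.1] ang 88.4
dish tri [ 578.4 -367.3   -2.1] gap 4.3
    top [ 579.7 -364.9] size [87.3 84.6] ang 43.2
    side [ 575.5 -368. ] size [85.5 87.1] ang 88.5
board top [[293, 166], [534, 179], [533, 260], [289, 246]] ((622.2420654296875, -16.927627563476562), (380.0509033203125, 129.35787963867188), 85.91378021240234)
board side [[438, 252], [505, 255], [520, 436], [436, 431]] ((619.684814453125, -18.71234130859375), (380.0025329589844, 129.3839569091797), 85.738525390625)
```

View pics/seg0.png

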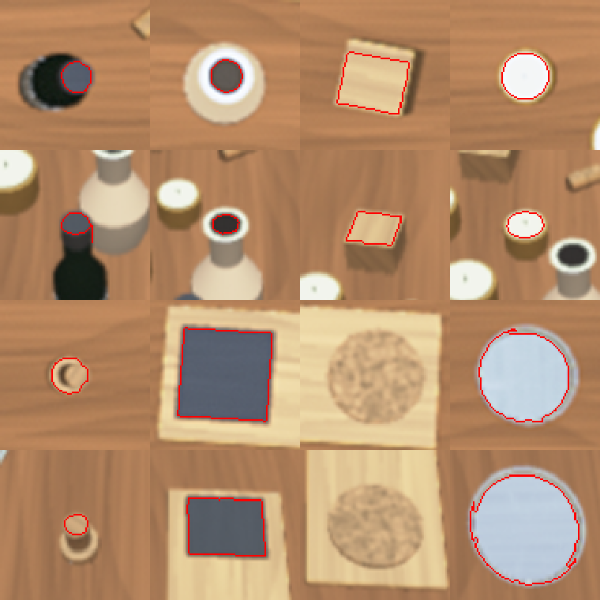

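```bash
cat > rob.py <<'E'
import numpy as np
from plant import manip
def rot(th):
    """tool down, fingers closing along yaw th; the half turn with the smaller last joint is taken"""
    c,s=np.cos(th),np.sin(th); return np.array([[-s,c,0],[c,s,0],[0,0,-1.]])
def best(p,th):
    R=[rot(th),rot(th+np.pi)]; q=[manip.ik(p,r) for r in R]
    k=[i for i in(0,1) if q[i] is not None]; i=min(k,key=lambda i:abs(q[i][5])); return R[i]
def tang(xy): return np.arctan2(xy[1],xy[0])+np.pi/2
def pick(xy,z,th,hover,lift,force,opening=1.0):
    p=[*xy,hover]; manip.set_gripper(opening); manip.move_ptp(p,best(p,th))
    manip.movel([*xy,z],100); manip.set_gripper(0,force); manip.wait(.2)
    s=manip.read_state(); print('grip mm',round(s['grip_width']*85,1),'F',s['grasp_force'],'t',round(s['time'],1))
    manip.movel([*xy,lift],100); s=manip.read_state(); print('lifted',round(s['grip_width']*85,1),'ft',np.round(s['ft_force'],1))
def place(xy,z,th,hover,up,opening=1.0,lim=4):
    p=[*xy,hover]; manip.move_ptp(p,best(p,th)); manip.wait(.2)
    manip.movel([*xy,z+8],100); manip.wait(.2)
    hit=manip.movel([*xy,z-4],20,force_limit=lim); s=manip.read_state(); print('contact',hit,'dz',round(s['tool_pos'][2]-z,1),'ft',np.round(s['ft_force'],1))
    manip.set_gripper(opening); manip.wait(.3); manip.movel([*xy,up],120); print('t',round(manip.read_state()['time'],1))
E
python3 - <<'E'
from rob import *
b=(438.7,-135.2); c=(611.5,-147.5)
pick(b,136,tang(b),235,200,40)
place(c,152,tang(c),220,250)
m=(470.3,-8.5); p=[*m,250]; manip.move_ptp(p,best(p,tang(m)))
import cv2
L=[cv2.resize(manip.get_image(n)[:,:,::-1],(512,384)) for n in("side","top")]
for n,i in zip(("side","top"),L): cv2.imwrite(f"pics/{n}1.png",i)
cv2.imwrite("pics/c1.png",cv2.hconcat([cv2.resize(L[0][130:290,230:360],(390,480)),cv2.resize(L[1][90:250,270:400],(390,480))]))
E
```

```text
grip mm 23.5 F 39.650233536958694 t 4.0
lifted 23.9 ft [ 0.3  0.6 -4. ]
contact True dz 0.3 ft [-1.   0.   3.7]
t 9.1
```

View pics/c1.png

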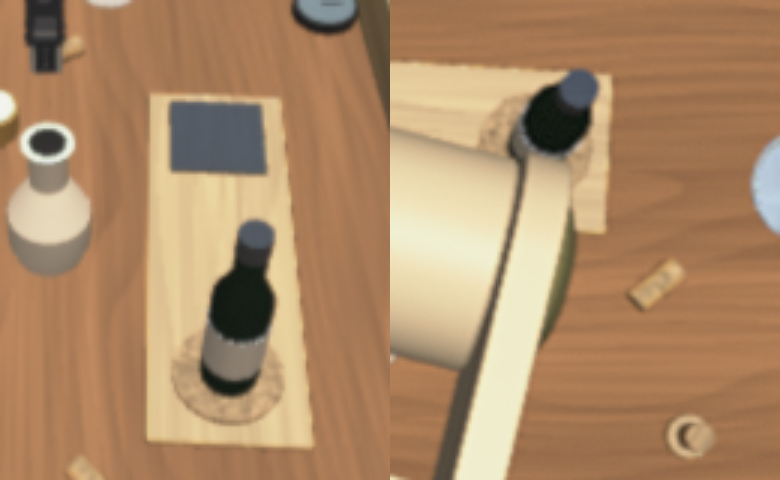

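The bottle stands on the coaster: its base is at about (232,375) in the left crop, inside the coaster's ellipse. The carafe is next, and I'll measure both placings afterwards.

Run:
```python
from rob import *
from vis import *
m=(470.3,-8.5); t=(630.2,111.6)
pick(m,95,tang(m),200,165,40)
place(t,111,tang(t),190,250)
b=(371.8,273.2); p=[*b,220]; manip.move_ptp(p,best(p,-.199+np.pi/2))
C={n:manip.calibration(n) for n in("side","top")}; T=[]
for n in C:
    i=manip.get_image(n)[:,:,::-1].copy(); cv2.imwrite(f"pics/{n}2.png",i); i=cv2.resize(i,(800,600),interpolation=cv2.INTER_CUBIC); cv2.imwrite(f"pics/{n}2b.png",i)
    T.append(i[110:440,290:570] if n=='side' else i[120:400,250:600])
cv2.imwrite("pics/c2.png",cv2.hconcat([cv2.resize(T[0],(390,460)),cv2.resize(T[1],(410,460))]))
# rims of bottle cap and carafe mouth, top and side (cap top ellipse), by triangulating / plane casting
def cap(n,P,z):
    # blob around the expected pixel
    pass
B={n:cv2.imread(f"pics/{n}2b.png") for n in C}
for k,xy,z,tol in(('cap',(611.5,-147.5),196,22),('mouth',t,156,40)):
    cen=[]
    for n in('top','side'):
        px=proj(C[n],[*xy,z]); s=tuple(int(v) for v in (px+.5)*S-.5)
        h=cv2.convexHull(blob(B[n],s,tol))[:,0]; g=plane(C[n],un(h),z).astype(np.float32); r=cv2.minAreaRect(g)
        M=cv2.moments(h); cen.append(un((M['m10']/M['m00'],M['m01']/M['m00']))); print(k,n,s,np.round(r[0],1),np.round(r[1],1))
    print('  tri',*tri(C['top'],cen[0],C['side'],cen[1]))
```

```text
grip mm 36.0 F 39.2999237542972 t 12.4
lifted 35.8 ft [-0.4 -0.3 -2.8]
contact True dz 0.5 ft [-0.2  0.7  3.3]
t 18.0
cap top (520, 187) [ 612.5 -146.9] [22.  22.5]
cap side (493, 323) [ 609.7 -149.1] [19.9 21.4]
  tri [ 611.99529067 -146.9847784   193.26363294] 2.9108032864510305
mouth top (316, 183) [631.2 111.7] [25.  25.4]
mouth side (481, 214) [629.1 111.3] [22.  24.8]
  tri [630.2541861  111.938971   155.71928589] 2.5802846399191037
```

View pics/c2.png

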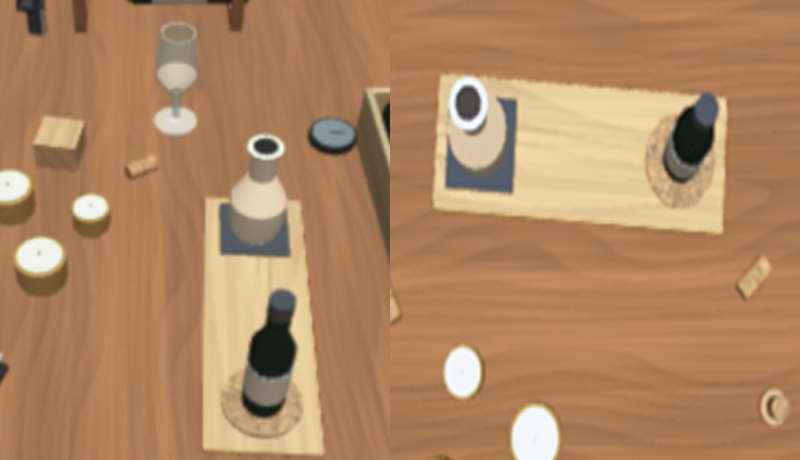

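Both stand within about 1 mm of their targets: the cap and the mouth come out over the coaster and mat centres in both views. Block next.

Run:
```python
from rob import *
from vis import *
b=(371.8,273.2); t=(621.0,-17.8)
pick(b,8,-.199,150,230,40)
place(t,18,-.0733,235,240)
c=(417.7,134.4); p=[*c,200]; manip.move_ptp(p,best(p,tang(c)))
C={n:manip.calibration(n) for n in("side","top")}; T=[]
for n in C:
    i=manip.get_image(n)[:,:,::-1].copy(); i=cv2.resize(i,(800,600),interpolation=cv2.INTER_CUBIC); cv2.imwrite(f"pics/{n}3b.png",i)
    T.append(i[210:450,420:540] if n=='side' else i[120:300,270:600])
    print(n,[np.round((proj(C[n],[*t,55])+.5)*S).astype(int)])
cv2.imwrite("pics/c3.png",cv2.hconcat([cv2.resize(T[0],(240,480)),cv2.resize(T[1],(560,305)) if 0 else cv2.copyMakeBorder(cv2.resize(T[1],(560,305)),0,175,0,0,cv2.BORDER_CONSTANT)]))
```

```text
grip mm 59.3 F 43.57619225978851 t 23.9
lifted 59.1 ft [-0.2  0.4 -1.4]
contact True dz 0.4 ft [-0.2  0.4  4.8]
t 33.4
side [array([478, 315])]
top [array([414, 207])]
```

View pics/c3.png

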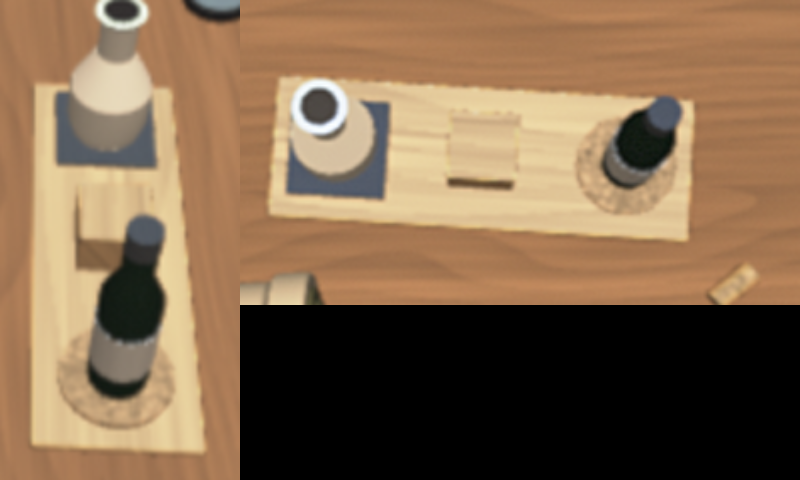

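The block lies between the two, square to the board: in the top view its top face is centred near (413.5,205), where (414,207) is expected. I'll check its yaw numerically, then carry the candle.

```bash
cat > fine.py <<'E'
from vis import *
from plant import manip
C=manip.calibration("top"); g=cv2.imread("pics/top3b.png").astype(np.float32).sum(2)/3
g=cv2.GaussianBlur(g,(3,3),0)
# bottom edge of the top face: strongest bright->dark drop per column, rows 215..240
cols=np.arange(397,432); gy=np.diff(g,axis=0)
r=np.array([215+np.argmin(gy[215:240,c]) for c in cols])+.5
P=plane(C,un(np.c_[cols,r]),55); k=np.polyfit(P[:,1],P[:,0],1); print('front edge yaw',-np.arctan(k[0]),'rms',np.std(P[:,0]-np.polyval(k,P[:,1])),'x at y=-17',np.polyval(k,-17),'exp',622.2-30)
# left/right edges: print mean gradient profile along rows
rows=slice(190,220); gx=np.abs(np.diff(g,axis=1))[rows].mean(0)
for a,b in((380,402),(425,447)):
    print([(c,round(float(gx[c]),1)) for c in range(a,b) if gx[c]>2])
print('expected side columns',[(round(float(v[0]),1)) for v in [(proj(C,[622.2,y,55])+.5)*S-.5 for y in(-16.9+30,-16.9-30)]])
E
python3 fine.py
python3 - <<'E'
from rob import *
from vis import *
c=(417.7,134.4); t=(621.0,-17.8)
pick(c,4,tang(c),120,240,30)
place(t,59.5,-.0733,240,240)
s=(380.8,-260.8); p=[*s,150]; manip.move_ptp(p,best(p,tang(s)))
T=[]
for n in("side","top"):
    i=manip.get_image(n)[:,:,::-1].copy(); i=cv2.resize(i,(800,600),interpolation=cv2.INTER_CUBIC); cv2.imwrite(f"pics/{n}4b.png",i)
    T.append(i[210:450,420:540] if n=='side' else i[120:300,270:600])
cv2.imwrite("pics/c4.png",cv2.hconcat([cv2.resize(T[0],(240,480)),cv2.copyMakeBorder(cv2.resize(T[1],(560,305)),0,175,0,0,cv2.BORDER_CONSTANT)]))
E
```

```text
front edge yaw -0.06791354823852255 rms 0.7465714576735103 x at y=-17 592.3729751480225 exp 592.2
[(389, 2.2), (390, 3.7), (391, 3.7), (392, 2.7), (393, 3.2), (394, 2.5)]
[(433, 4.2), (434, 5.1), (435, 3.3)]
expected side columns [392.4, 433.3]
grip mm 48.9 F 30.29079399711918 t 37.4
lifted 49.3 ft [ 0.4 -0.  -1.8]
contact True dz -0.0 ft [-1.  -0.5  5.4]
t 46.3
```

View pics/c4.png

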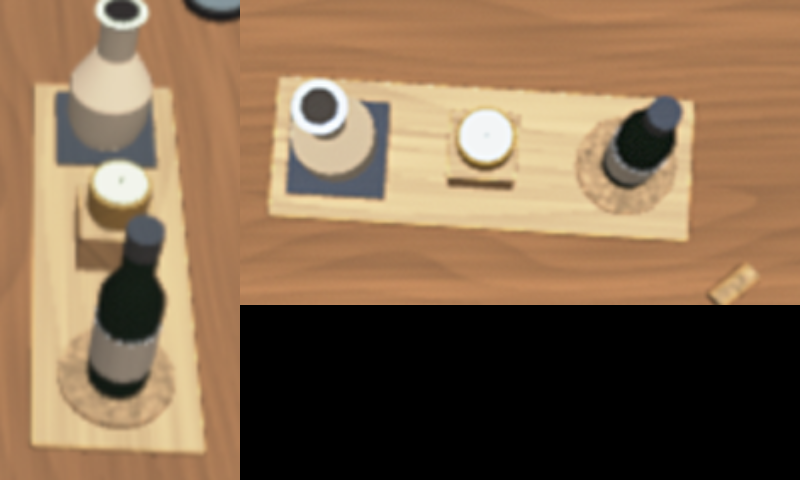

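The candle stands on the block (top view crop near (485,137)). The block is centred within 1 mm and square within 0.01 rad. The stopper is next, then a candle measurement.

Run:
```python
from rob import *
from vis import *
s=(380.5,-261); t=(577.6,-366.5)
pick(s,18,tang(s),100,120,25)
place(t,22,tang(t),120,200,.6,lim=3)
manip.move_ptp([330,-230,300],best([330,-230,300],tang((330,-230))))
C={n:manip.calibration(n) for n in("side","top")}; T=[]
for n in C:
    i=manip.get_image(n)[:,:,::-1].copy(); i=cv2.resize(i,(800,600),interpolation=cv2.INTER_CUBIC); cv2.imwrite(f"pics/{n}5b.png",i); T.append(cv2.resize(i,(400,300)))
    s=tuple(int(v) for v in (proj(C[n],[621,-17.8,91])+.5)*S+4); h=cv2.convexHull(blob(i,s,40))[:,0]; r=cv2.minAreaRect(plane(C[n],un(h),91).astype(np.float32)); print('candle',n,np.round(r[0],1),np.round(r[1],1))
    px=((proj(C[n],[*t,30])+.5)*S).astype(int); T.append(cv2.resize(i[px[1]-50:px[1]+50,px[0]-66:px[0]+67],(400,300)))
cv2.imwrite("pics/c5.png",cv2.vconcat([cv2.hconcat(T[:2]),cv2.hconcat(T[2:])]))
```

```text
grip mm 20.8 F 24.673668444156647 t 50.1
lifted 21.1 ft [-0.2  0.1  0.1]
contact True dz -0.1 ft [0.8 0.5 3.1]
t 56.4
candle side [620.9 -17.7] [39.4 39.8]
candle top [622.9 -18.4] [40.9 41.6]
```

View pics/c5.png

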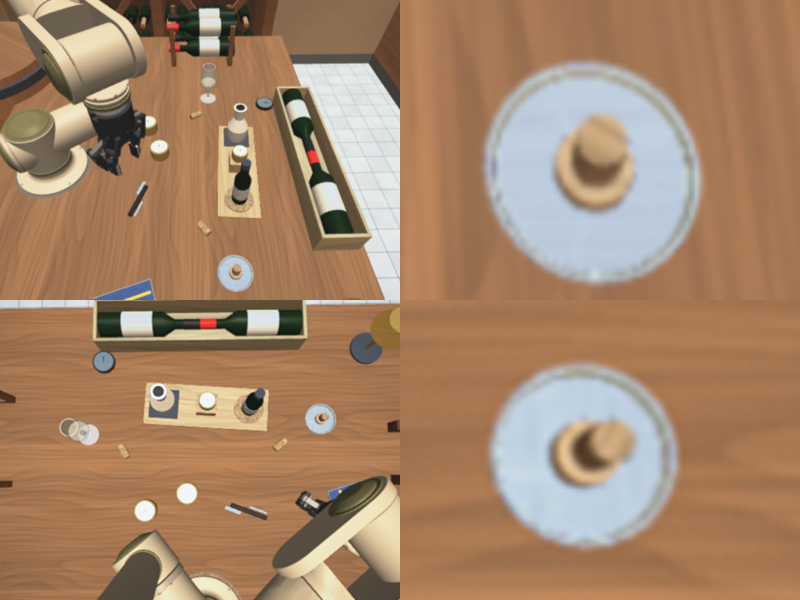

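The stopper stands head down in the middle of the dish. The candle is within 1 mm of the block's centre in both views, the glass is where it was, and the gripper is open and clear.

```bash
python3 -c "
from plant import manip
print(manip.job_done(), manip.read_state()['time'])"
```

```text
the job is handed in; nothing more can be done
the job is handed in; nothing more can be done
```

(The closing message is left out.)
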